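# Reset the tripped preheater controller through its recessed well

### The arm

A 7-joint arm with a two-finger parallel gripper is mounted at the origin on the work surface. World frame = base frame: x ahead of the robot, y to its left, z up, the work surface at z = 0. Lengths are in mm, angles in rad, forces in N, time in s.
With the tool pointing down it reaches from about 400 to 875 mm from the base axis. Payload 4.4 kg.
Tool frame: the origin (TCP) lies midway between the tips of the shut fingers; the grasp point (between the pads) lies 19 mm behind it (ctrl.grip_point_offset is the distance from the TCP to the grasp point, in mm); z points along the fingers, y is the direction in which the jaws open and shut (so a half turn about z gives the same grasp; the last joint's range is limited). The gripper opens to 85 mm and grips with 20 to 120 N. Pads are 22 mm wide; open, the fingers measure 114 mm over their backs; the gripper's body (76 mm by 85 mm) begins 54 mm behind the grasp point. The pads swing forward as they close: fully open they stand 13 mm farther back than shut.
Start: joints at [-1.212, 0.628, 0.038, 1.517, -0.027, 0.996, -0.02], TCP at [267.869, 592.253, 231.313] pointing down, gripper open.
Joint ranges: [-3.06, 3.06], [-0.37, 2.12], [-1.25, 1.32], [0.18, 2.47], [-1.1, 4.24], [0.23, 1.98], [-2.94, 2.94]. Speed limits (rad/s): [2.57, 2.57, 3.14, 3.14, 3.14, 3.14, 3.14].

### API

Orientations are given as [roll, pitch, yaw] about the fixed x, y, z axes, in that order (R = Rz(yaw) Ry(pitch) Rx(roll)).
In Python, from cell import ctrl, imaging, models gives the robot as it stands. The module is installed in compiled form; this text tells all that it offers.
- The arm moves only by the tool drive_tool, never from a script. Its argument "deltas" is text: rows parted by semicolons, each of 5 numbers parted by spaces: the shift along the tool's x, y, z in m, then the turn about the tool's z in degrees, then the finger opening in m, from 0 to 0.0854. A call has 1 to 12 rows; each row is the pose to reach, as a shift and turn from the pose commanded when the call began, along the tool's axes at that moment; what a row does not reach only later rows make up. A row lasts 1/8 s, in which the tool goes at most 62.5 mm and 10.7 degrees, less where a joint would pass 70% of its speed; a pose out of reach is approached as far as the arm can. A call with a gripper value outside its range is refused whole. The fingers move at their own pace and stop on an object; the grip force is fixed at half the most. Time passes only in rows, so rows that repeat a pose let the fingers close. It gives the time, the measured TCP pose, the force and the opening at its end, in the units of the state.
- ctrl.read_state(): the state, without advancing time (a new reading comes with each control period).
- imaging.get_image(name): name is "scene" or "top" or "wrist"; returns a dict with "color" (480x640x3 uint8, red, green, blue), "range_z" (480x640 float32, mm along the optical axis (not along the pixel's ray), 0 where there is no reading), "vfov" (degrees; the focal length in pixels is half the picture's height over the tangent of half this angle, whatever the lens; pixels are square), "cx", "cy" (the principal point, pixels), "extrinsics" (4x4, takes a point from camera to world coordinates). Camera axes: x right, y down, z forward; pixel columns grow to the right and rows downward; lengths in mm; the calibration is good to about 2 mm. A picture is of the moment at which its call begins.
- ctrl.finish_job(): hands the job in, once; it reports no verdict.
Trained networks look in a picture, given as the dict that the camera call returned (one of the last four; its "shot" number tells which), for a name from the list of things; names that differ only in an ending like _2 or _b are one class to them, and where a whole thing is asked for, a point or a joint stands for the part that bears it (a point fixed in the world has none). Each returns a list of dicts, best first, with "score" (0 to 1); they miss things now and then, are a little off and sometimes report something else, mostly with a low value. They report only what shows in the picture. A call takes as long as a camera call.
- models.spot_in(picture, thing): "point" ([column, row] in pixels, amid what is visible of it).
- models.landmark_of(picture, thing): "point" ([column, row] in pixels: a listed point, or the origin of a listed thing).
The state is a dict: "clock": time; "qpos": joint angles; "qd": joint speeds; "tau": joint torques, N m; "eef_pos": TCP position; "tool_rot": TCP orientation; "force": force on the tool from outside, world axes, zero at the start; "torque": the same for the moment, N m; "width": finger opening in mm.
Only numpy, scipy, OpenCV 4.12 (cv2) and the standard library are available. Lean on these libraries where they do the work, as an engineer would, in place of code of your own. Each camera call takes 0.05 s, during which the arm holds its last target.

### The job

The blue preheater control unit has tripped. Working gently, push its sliding cover fully open with a fingertip in the cover's pocket, reach down into the well beneath and press the sunken red reset key all the way down for two seconds, then push the cover fully shut again. Pick nothing up, and do not disturb the grey unit's cover and key or the things lying about.

Things in the scene. Friction and masses are not known exactly. Their poses are not given: they have to be found in the camera images.
- blue_unit: a blue-painted control unit, fixed to the bench, 120 (x) x 190 (y) x 60 mm high; origin at the centre of its underside, z up, its dark display faces its own -x; its sliding cover runs along its own y
- blue_unit_well (a point): centre of the mouth of the blue unit's well, level with the unit's top (60 mm above the bench), 50 mm from the unit's centre towards its own -y. The well is 46 x 46 mm square with sides along the unit's axes, 30 mm deep, vertical walls; hidden by the cover until it is opened at least 48 mm
- blue_unit_pocket (a point): centre of the open mouth of the finger pocket in the blue unit's cover, level with the cover's top (76.5 mm above the bench); it moves with the cover. The pocket is 46 x 46 mm square with sides along the unit's axes and 12 mm deep (its black floor is 64.5 mm above the bench); its walls towards the unit's +y and -y are there to be pushed by a fingertip
- blue_unit_cover (a joint): cover of the blue unit, m. The cover (90 x 106 x 16 mm grey plate, top 76.5 mm above the bench) slides along the unit's own +y. 0 = shut over the well, 0.056 m = stop, fully open. About 1 to 2 N moves it; it stays where it is left.
- blue_unit_key (a joint): reset key of the blue unit, m. Sunken round red key, 28 mm dia, at the centre of the well. Spring loaded: 0 = up (its top is then 41 mm above the bench, 19 mm below the well's mouth), 0.006 m = fully down (35 mm above the bench). It starts to move at 2 N, is fully down at 5 N, and springs back.
- grey_unit: a grey-painted control unit, fixed to the bench, 120 (x) x 190 (y) x 60 mm high; origin at the centre of its underside, z up, its dark display faces its own -x; its sliding cover runs along its own y; the same mechanism, not to be operated
- grey_unit_cover (a joint): cover of the grey unit, m, made like the blue unit's
- grey_unit_key (a joint): green key of the grey unit, m, under its cover
- grey_unit_pocket (a point): centre of the mouth of the finger pocket in the grey unit's cover; it moves with that cover
- jar: small flux jar, 48 mm dia x 50 mm; origin at the centre of its underside; a bystander
- spool: solder spool, 54 mm dia x 40 mm; origin at the centre of its underside; a bystander
- phone: black phone lying flat, 74 x 150 x 9 mm; origin at the centre of its underside; a bystander
- bottle: white bottle, 56 mm dia x 150 mm; origin at the centre of its underside; a bystander
- tray: orange parts tray, 100 x 140 x 30 mm; origin at the centre of its underside; a bystander
- driver: screwdriver lying on the bench, 150 mm long; origin at the centre of its underside; a bystander
- brush: brush lying on the bench, 150 mm long; origin at the centre of its underside; a bystander

How it is judged:
By the outcome, as a careful person would: the job done as asked, in the order asked, and still so for the second after the job is handed in, with the robot touching nothing.
It also fails if it takes over 58 s, if anything falls off the work surface, if the arm or the gripper's body presses on something with over 40 N, if the wrist force passes 120 N, or if a joint passes its speed limit or range.

## Working session

There is one attempt and no reset: what is moved stays moved. The work goes in short steps, Python scripts to look and compute and a tool call to move; the robot and the scene stay as the last step left them, time stands still between calls to the robot, and variables do not carry over. Pictures are saved under pics/ and viewed, and the job is handed in when it is done.

Besides the shell and the picture viewer there is one more tool, called after "Call:" as name(argument=value, ...) on one line, values as JSON. drive_tool: Moves the arm, as the interface text tells. Its arguments: {"type":"object","properties":{"deltas":{"type":"string"}},"required":["deltas"]}

```bash
mkdir -p pics; cat > h.py <<'E'
import numpy as np, cv2
from cell import ctrl, imaging, models
def f(p): return p["color"].shape[0]/2/np.tan(np.radians(p["vfov"])/2)
def ray(p,px):
    F=f(p); d=np.array([(px[0]-p["cx"])/F,(px[1]-p["cy"])/F,1.]); T=np.array(p["extrinsics"]); return T[:3,3],T[:3,:3]@d
def atz(p,px,z):
    o,d=ray(p,px); return o+d*(z-o[2])/d[2]
def proj(p,X):
    T=np.array(p["extrinsics"]); c=T[:3,:3].T@(np.array(X)-T[:3,3]); F=f(p); return c[0]/c[2]*F+p["cx"],c[1]/c[2]*F+p["cy"]
def depthpt(p,px):
    u,v=int(round(px[0])),int(round(px[1])); z=p["range_z"][v,u]; o,d=ray(p,px); return o+d*z
def save(p,n): cv2.imwrite("pics/"+n+".png",p["color"][:,:,::-1])
E
python3 - <<'E'
from h import *
s=ctrl.read_state(); print({k:np.round(s[k],3) for k in s})
for n in ["top","scene"]:
    p=imaging.get_image(n); save(p,n+"0")
    print(n,np.round(p["extrinsics"],3).tolist(),p["vfov"])
    for t,z in [("blue_unit",0),("blue_unit_well",60),("blue_unit_pocket",76.5),("grey_unit",0),("grey_unit_pocket",76.5),("bottle",0),("jar",0)]:
        for r in models.landmark_of(p,t)[:2]: print(t,np.round(r["point"],1),round(r["score"],2),np.round(atz(p,r["point"],z),1))
E
```

```text
{'clock': np.float64(0.0), 'qpos': array([-1.212,  0.629,  0.038,  1.518, -0.027,  0.996, -0.02 ]), 'qd': array([-0.   , -0.001,  0.001,  0.   , -0.001,  0.001,  0.001]), 'tau': array([ 0.0000e+00, -5.6340e+01,  1.2260e+00, -1.9346e+01,  1.1000e-02,
        1.0000e-02,  0.0000e+00]), 'eef_pos': array([267.593, 591.677, 230.38 ]), 'tool_rot': array([-3.14 ,  0.   ,  2.717]), 'force': array([-0.929,  0.151, -0.26 ]), 'torque': array([ 0.006,  0.002, -0.058]), 'width': np.float64(84.952)}
top [[-0.005, -0.987, 0.16, 348.602], [-1.0, 0.007, 0.009, 68.824], [-0.01, -0.16, -0.987, 1245.286], [0.0, 0.0, 0.0, 1.0]] 51.71185626116413
blue_unit [435.5 260.5] 0.77 [ 492.5 -204.1    0. ]
blue_unit_well [465.1 259.1] 0.8 [ 488.5 -262.1   60. ]
blue_unit_pocket [436.8 260.4] 0.93 [ 483.9 -190.5   76.5]
blue_unit_pocket [450.6 158.5] 0.17 [ 734.6 -234.7   76.5]
grey_unit_pocket [273.8 247.4] 0.89 [517.5 196.4  76.5]
bottle [363.9 171.6] 0.97 [726.3 -27.9   0. ]
bottle [457.1 341.3] 0.27 [ 292.4 -248.8    0. ]
jar [355.6 286.8] 0.54 [427.5  -1.6   0. ]
scene [[0.881, 0.353, -0.314, 915.119], [0.473, -0.662, 0.581, -611.33], [-0.003, -0.661, -0.751, 989.488], [0.0, 0.0, 0.0, 1.0]] 49.00440481509003
blue_unit [230.1 351.9] 0.7 [ 492.  -198.6    0. ]
blue_unit_well [204.9 360.3] 0.86 [ 484.4 -262.5   60. ]
blue_unit_pocket [228.6 334.2] 0.95 [ 499.5 -198.6   76.5]
grey_unit [139.1 332. ] 0.68 [ 289.3 -251.4    0. ]
grey_unit [327.6 236. ] 0.56 [523.5 193.1   0. ]
grey_unit_pocket [328.4 210.5] 0.73 [517.2 206.5  76.5]
bottle [361.2 335.9] 0.76 [720.6 -32.3   0. ]
bottle [330.  426.2] 0.47 [ 751.4 -241.9    0. ]
jar [255. 279.] 0.88 [434.5  -9.4   0. ]
```

View pics/top0.png

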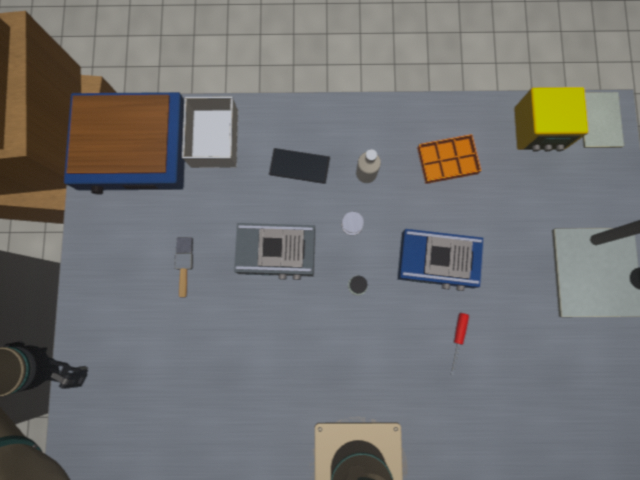

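View pics/scene0.png

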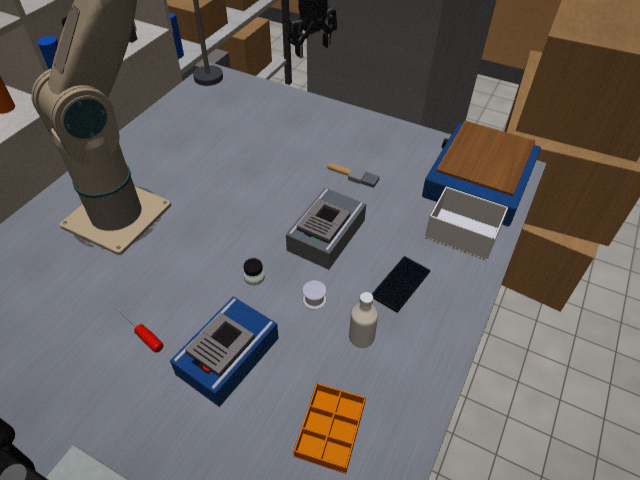

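The top view shows the blue unit around (441,258) and its pocket at (441,257). The unit is yawed about -5° and its display faces the robot. Next I'll hover over it with the jaws along the unit's x, and refine with the wrist camera.

```bash
cat >> h.py <<'E'
from scipy.spatial.transform import Rotation as Ro
def todelta(tgt, cur=None, rot=None):
    s=ctrl.read_state(); cur=s["eef_pos"] if cur is None else cur; rot=s["tool_rot"] if rot is None else rot
    R=Ro.from_euler("xyz",rot).as_matrix(); return np.round(R.T@(np.array(tgt)-cur)/1000,4)
E
python3 - <<'E'
from h import *
print(todelta([500,150,235]),todelta([485,-215,235]))
p=imaging.get_image("top"); c=p["color"][200:320,380:510]
cv2.imwrite("pics/topcrop.png",cv2.resize(c,None,fx=6,fy=5,interpolation=cv2.INTER_CUBIC)[:, :, ::-1])
hsv=cv2.cvtColor(p["color"],cv2.COLOR_RGB2HSV)
m=((hsv[...,0]>105)&(hsv[...,0]<125)&(hsv[...,1]>150)&(hsv[...,2]>60)).astype(np.uint8); m[:,:380]=0;m[:200]=0;m[320:]=0;m[:,510:]=0
pts=np.argwhere(m)[:,::-1].astype(np.float32)
r=cv2.minAreaRect(pts); b=cv2.boxPoints(r); print([np.round(atz(p,q,60),0)[:2].tolist() for q in b])
E
```

```text
[-0.3938 -0.3073 -0.0037] [-0.5305 -0.646  -0.0037]
[[447.0, -103.0], [558.0, -119.0], [533.0, -309.0], [423.0, -289.0]]
```

View pics/topcrop.png

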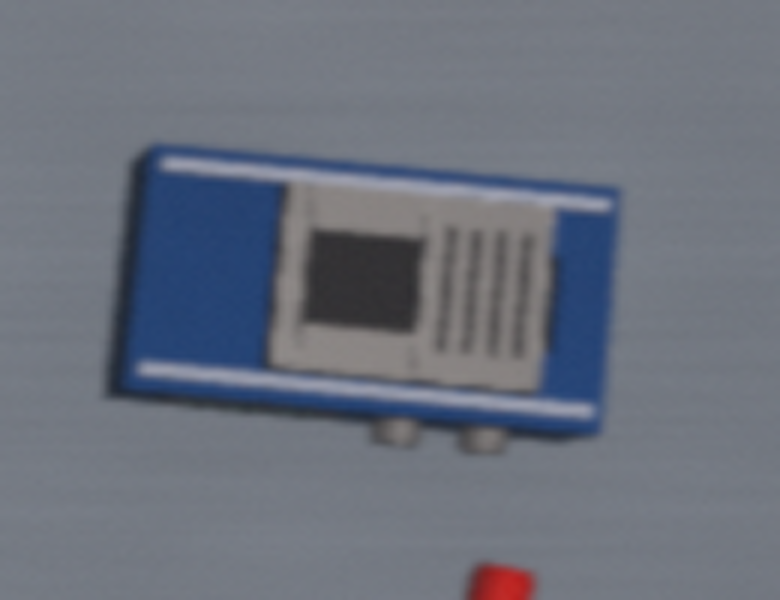

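Call:
drive_tool(deltas="-0.39 -0.31 0 73 0; -0.39 -0.31 0 73 0; -0.39 -0.31 0 73 0; -0.39 -0.31 0 73 0; -0.39 -0.31 0 73 0; -0.39 -0.31 0 73 0; -0.39 -0.31 0 73 0; -0.39 -0.31 0 73 0; -0.53 -0.646 0 73 0; -0.53 -0.646 0 73 0; -0.53 -0.646 0 73 0; -0.53 -0.646 0 73 0")

```text
clock: 2.35
eef_pos: [488.0, -102.6, 231.6]
tool_rot: [3.141, -0.0, 1.443]
force: [1.6, -0.1, 0.6]
width: -0.1
```

Call:
drive_tool(deltas="-0.05 0.005 0 0 0; -0.11 0.011 0 0 0; -0.11 0.011 0 0 0; -0.11 0.011 0 0 0")

```text
clock: 2.85
eef_pos: [484.8, -210.8, 231.2]
tool_rot: [-3.141, -0.001, 1.442]
force: [-0.7, 0.9, -0.5]
width: -0.0
```

```bash
python3 - <<'E'
from h import *
s=ctrl.read_state(); print(s["clock"],s["eef_pos"],s["tool_rot"],s["qpos"],s["force"])
p=imaging.get_image("wrist"); save(p,"w1"); print(np.round(p["extrinsics"],3).tolist())
for t,z in [("blue_unit",0),("blue_unit_well",60),("blue_unit_pocket",76.5)]:
    for r in models.landmark_of(p,t)[:2]: print(t,np.round(r["point"],1),round(r["score"],2),np.round(atz(p,r["point"],z),1))
E
```

```text
2.85 [ 484.75153492 -210.80094571  231.16622063] [-3.14126760e+00 -9.67680546e-04  1.44233148e+00] [ 0.07562429  0.48350225  0.41423383  1.86296541 -0.25341683  0.84732666
  0.48829755] [-0.69105956  0.89191186 -0.52493395]
[[0.992, -0.123, -0.036, 493.897], [-0.128, -0.952, -0.279, -139.911], [-0.0, 0.281, -0.96, 372.771], [0.0, 0.0, 0.0, 1.0]]
blue_unit [328.1 201.5] 0.59 [ 492.8 -206.1    0. ]
blue_unit_pocket [331.2 203.6] 0.59 [ 495.4 -194.6   76.5]
```

View pics/w1.png

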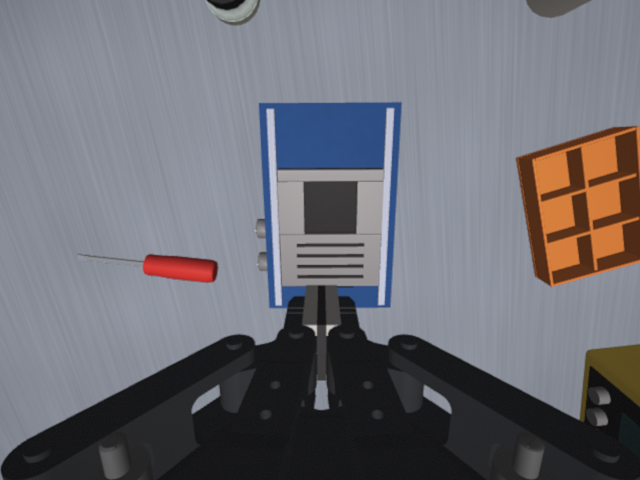

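```bash
python3 - <<'E'
from h import *
p=imaging.get_image("wrist")
cv2.imwrite("pics/w1c.png",cv2.resize(p["color"][90:315,245:415],None,fx=3.5,fy=2.66,interpolation=cv2.INTER_CUBIC)[:,:,::-1])
q=np.array([atz(p,a,60)[:2] for a in [(260,103),(401,103),(390,307),(270,307)]]); print(q.round(1),q.mean(0).round(1))
e=lambda a,b:np.round(np.linalg.norm(q[a]-q[b]),1); print(e(0,1),e(1,2),e(2,3),e(3,0)); d=q[0]-q[3]+q[1]-q[2]; print("yaw",np.degrees(np.arctan2(-d[0],d[1])))
for z in (76.5,64.5):
  q=np.array([atz(p,a,z)[:2] for a in [(304,181),(355,181),(358,234),(304,234)]]); print(z,q.round(1).tolist(),q.mean(0).round(1),e(0,1),e(1,2))
q=np.array([atz(p,a,76.5)[:2] for a in [(278,170),(384,170),(381,286),(281,286)]]);print(q.round(1).tolist(),q.mean(0).round(1),e(0,1),e(1,2))
for px in [(290,172),(330,190),(330,205),(330,228),(330,240),(330,140),(290,240),(345,290)]: print(px,depthpt(p,px).round(1))
E
```

```text
[[ 446.8 -104.6]
 [ 563.7 -119.2]
 [ 541.5 -306.1]
 [ 424.  -291.4]] [ 494.  -205.3]
117.9 188.2 118.4 188.2
yaw -6.872767905366192
76.5 [[475.4, -171.4], [518.0, -176.8], [516.1, -223.1], [469.0, -217.2]] [ 494.6 -197.1] 42.9 46.4
64.5 [[474.6, -172.8], [518.9, -178.3], [516.9, -226.5], [468.0, -220.4]] [ 494.6 -199.5] 44.6 48.2
[[455.1, -159.7], [542.8, -170.7], [532.3, -275.0], [441.2, -263.6]] [ 492.9 -217.3] 88.4 104.8
(290, 172) [ 464.7 -162.7   74.8]
(330, 190) [ 496.3 -183.4   64.5]
(330, 205) [ 494.7 -196.9   63.2]
(330, 228) [ 492.2 -218.2   62.9]
(330, 240) [ 491.  -226.    74.8]
(330, 140) [ 501.4 -141.4   59.9]
(290, 240) [ 455.9 -221.4   75.6]
(345, 290) [ 499.4 -282.8   59.3]
```

View pics/w1c.png

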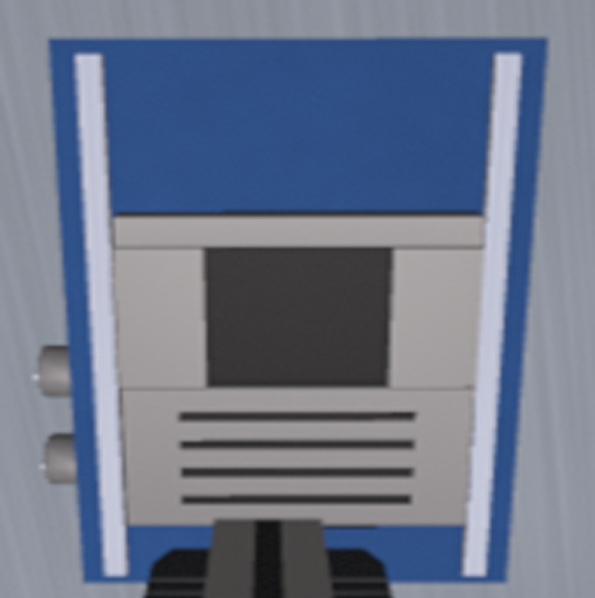

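The wrist view shows the pocket's black floor at cols 304–358, rows 181–234. The unit's corners check out at 118x188 mm, with its centre at (494,-205) and yaw -6.9°. The pocket centre is about (494.6,-197). The cover is already a little ajar. I'll descend now.

Call:
drive_tool(deltas="0.008 0.004 0.04 0 0; 0.015 0.008 0.09 0 0; 0.015 0.008 0.13 0 0; 0.015 0.008 0.13 0 0; 0.015 0.008 0.13 0 0; 0.015 0.008 0.13 0 0")

```text
clock: 3.85
eef_pos: [495.9, -198.0, 103.1]
tool_rot: [3.138, 0.001, 1.443]
force: [0.6, 0.4, 0.2]
width: 0.7
```

```bash
python3 - <<'E'
from h import *
s=ctrl.read_state(); print(s["eef_pos"],s["tool_rot"],s["force"])
p=imaging.get_image("wrist"); save(p,"w2")
p=imaging.get_image("scene"); cv2.imwrite("pics/s2.png",cv2.resize(p["color"][270:420,140:310],None,fx=4,fy=4)[:,:,::-1])
E
```

```text
[ 495.89262887 -197.9604287   103.10165729] [3.13825017e+00 7.53682287e-04 1.44280413e+00] [0.5686551  0.38001862 0.15144099]
```

View pics/w2.png

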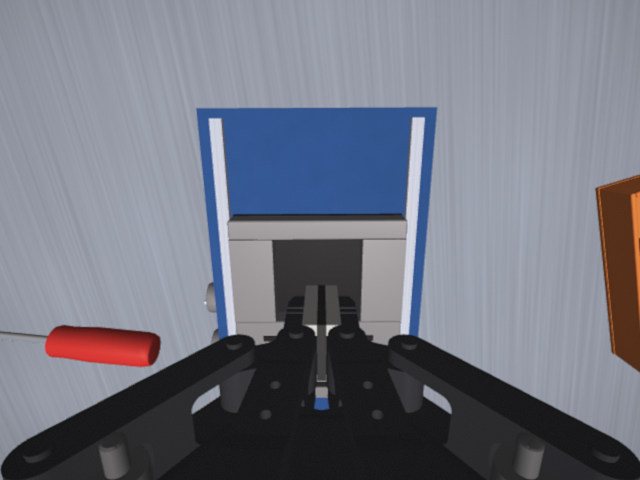

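View pics/s2.png

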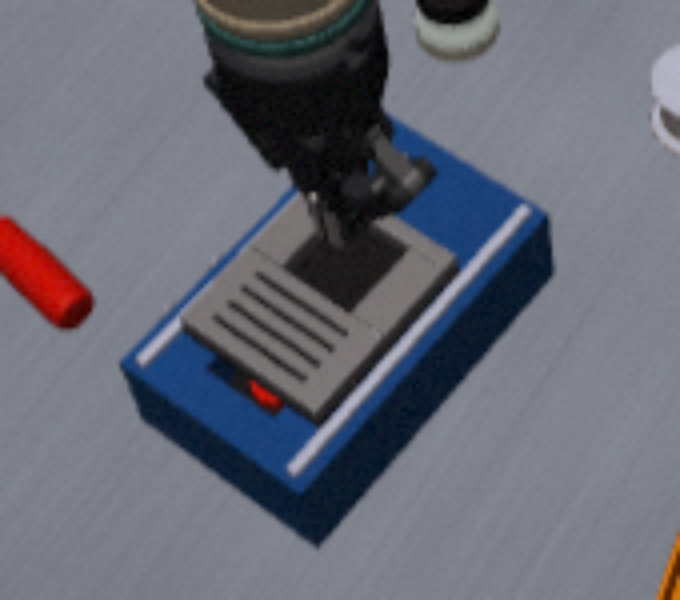

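The wrist view shows the fingertip (col 321) centred over the pocket (cols 274–362). The scene view shows the cover ajar, with red just visible. I'll lower to about z 70.

Call:
drive_tool(deltas="0 0 0.015 0 0; 0 0 0.027 0 0; 0 0 0.033 0 0; 0 0 0.033 0 0; 0 0 0.033 0 0")

```text
clock: 4.58
eef_pos: [494.7, -197.6, 68.3]
tool_rot: [3.141, 0.0, 1.442]
force: [-0.5, -0.3, -0.0]
width: 0.5
```

Call:
drive_tool(deltas="0.005 0 0 0 0; 0.009 0 0 0 0; 0.012 0 0 0 0; 0.015 0 0 0 0; 0.018 0 0 0 0; 0.021 0 0 0 0; 0.024 0 0 0 0; 0.027 0 0 0 0; 0.03 0 0 0 0; 0.03 0 0 0 0")

```text
clock: 5.82
eef_pos: [498.5, -167.0, 68.2]
tool_rot: [-3.141, -0.001, 1.443]
force: [-0.0, 0.1, -0.9]
width: 0.2
```

Call:
drive_tool(deltas="0.003 0 0 0 0; 0.006 0 0 0 0; 0.009 0 0 0 0; 0.012 0 0 0 0; 0.015 0 0 0 0; 0.018 0 0 0 0")

```text
clock: 6.58
eef_pos: [500.6, -149.6, 68.2]
tool_rot: [-3.141, -0.0, 1.443]
force: [-0.4, -0.7, -1.3]
width: 0.3
```

```bash
python3 - <<'E'
from h import *
p=imaging.get_image("wrist"); save(p,"w3")
p=imaging.get_image("scene"); cv2.imwrite("pics/s3.png",cv2.resize(p["color"][270:420,140:310],None,fx=4,fy=4)[:,:,::-1])
s=ctrl.read_state(); print(s["eef_pos"],s["force"])
E
```

```text
[ 500.82814567 -149.12457053   68.26448591] [-0.25143978  0.13617094 -0.00374193]
```

View pics/s3.png

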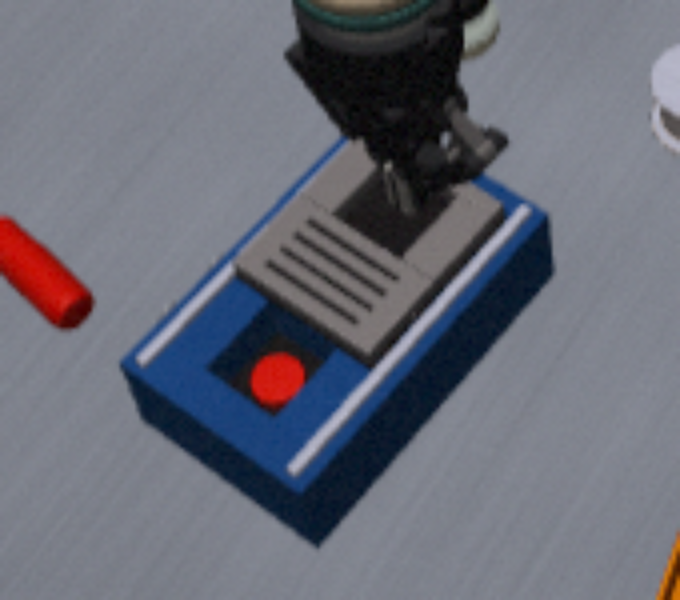

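View pics/w3.png

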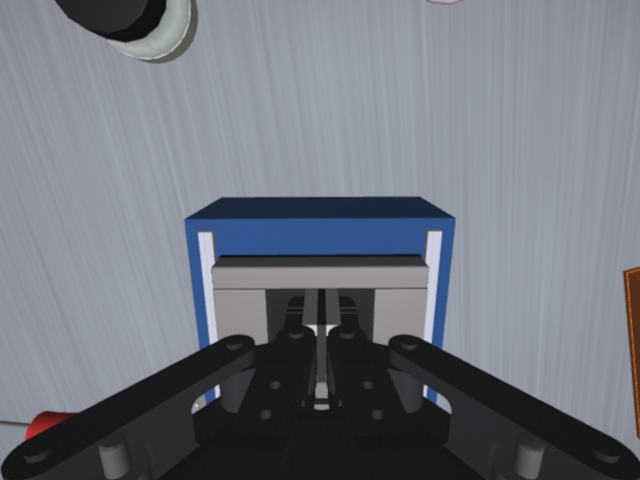

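The cover slides, and the red key is now visible. I'll go on in small steps to the stop.

Call:
drive_tool(deltas="0.003 0 0 0 0; 0.006 0 0 0 0; 0.008 0 0 0 0; 0.008 0 0 0 0")

```text
clock: 7.18
eef_pos: [501.8, -142.2, 68.3]
tool_rot: [3.141, 0.0, 1.443]
force: [-1.4, -2.4, -0.5]
width: 0.5
```

Call:
drive_tool(deltas="0.002 0 0 0 0; 0.004 0 0 0 0; 0.004 0 0 0 0")

```text
clock: 7.55
eef_pos: [501.8, -142.0, 68.4]
tool_rot: [3.14, 0.005, 1.44]
force: [-2.0, -10.4, -2.7]
width: -0.3
```

The stop is reached: 10 N, with no further motion. I'll back off, lift and look into the well.

Call:
drive_tool(deltas="-0.008 0 0 0 0; -0.014 0 0 0 0; -0.014 0 -0.03 0 0; -0.014 0 -0.06 0 0; -0.05 0 -0.1 0 0; -0.05 0 -0.15 0 0; -0.05 0 -0.16 0 0; -0.05 0 -0.16 0 0; -0.05 0 -0.16 0 0")

```text
clock: 8.68
eef_pos: [495.1, -186.5, 226.8]
tool_rot: [-3.139, -0.001, 1.444]
force: [0.0, 0.7, -0.1]
width: -0.2
```

```bash
python3 - <<'E'
from h import *
s=ctrl.read_state(); print(s["eef_pos"],s["tool_rot"],s["force"])
p=imaging.get_image("wrist"); save(p,"w4"); P=imaging.get_image("top"); S=imaging.get_image("scene")
for q in (p,P,S):
  hsv=cv2.cvtColor(q["color"],cv2.COLOR_RGB2HSV)
  m=(((hsv[...,0]<8)|(hsv[...,0]>172))&(hsv[...,1]>170)&(hsv[...,2]>100)).astype(np.uint8)
  n,l,st,c=cv2.connectedComponentsWithStats(m)
  for i in range(1,n):
    if st[i][4]>30: print(st[i],c[i].round(1),atz(q,c[i],41).round(1))
  for r in models.landmark_of(q,"blue_unit_well")[:1]: print(np.round(r["point"],1),r["score"],atz(q,r["point"],60).round(1))
E
```

```text
[ 495.10866628 -186.48410773  226.82419604] [-3.13869263e+00 -1.04989190e-03  1.44363010e+00] [ 0.0448103   0.66249901 -0.05530645]
[309 270  27  16 328] [322.2 278.3] [ 487.5 -250.4   41. ]
[ 139  279   70   25 1328] [174.1 290.8] [ 335.9 -245.1   41. ]
[320.7 291.8] 0.55 [ 485.3 -256.3   60. ]
[463.6 254.3] 0.55 [ 500.1 -259.1   60. ]
[134 325  28  26 328] [147.4 336.8] [ 338.  -267.2   41. ]
[203 358  13  13 137] [208.9 364.2] [ 487.9 -258.8   41. ]
[208.1 360. ] 0.88 [ 489.6 -259.    60. ]
```

View pics/w4.png

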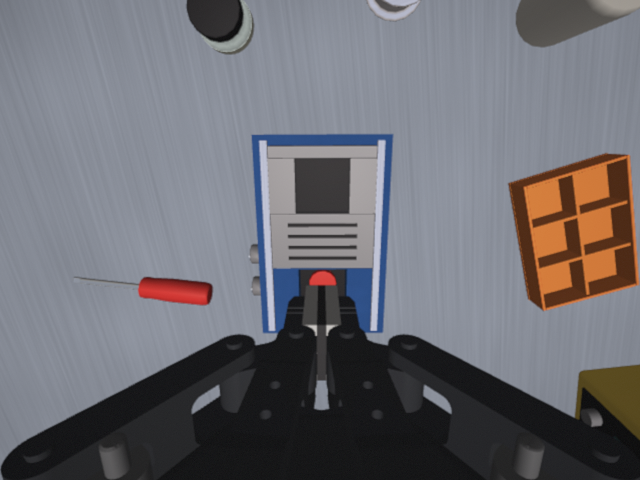

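The wrist view shows the well (cols 299–346) and the red key around (322,278), half hidden by the finger. I'll move over the well to see it clearly.

Call:
drive_tool(deltas="-0.05 0.001 0 0 0; -0.07 0.002 0 0 0; -0.07 0.002 0 0 0; -0.07 0.002 0 0 0")

```text
clock: 9.48
eef_pos: [489.1, -255.8, 227.9]
tool_rot: [-3.141, -0.001, 1.444]
force: [0.2, 0.8, -1.3]
width: -0.1
```

```bash
python3 - <<'E'
from h import *
s=ctrl.read_state(); print(s["eef_pos"],s["tool_rot"],s["force"])
q=imaging.get_image("wrist"); save(q,"w5")
hsv=cv2.cvtColor(q["color"],cv2.COLOR_RGB2HSV)
m=(((hsv[...,0]<8)|(hsv[...,0]>172))&(hsv[...,1]>170)&(hsv[...,2]>100)).astype(np.uint8)
n,l,st,c=cv2.connectedComponentsWithStats(m)
for i in range(1,n):
    if st[i][4]>30: print(st[i],c[i].round(1),atz(q,c[i],41).round(1),depthpt(q,c[i]).round(1))
for r in models.landmark_of(q,"blue_unit_well")[:1]: print(np.round(r["point"],1),r["score"],atz(q,r["point"],60).round(1))
cv2.imwrite("pics/w5c.png",cv2.resize(q["color"][60:300,220:420],None,fx=3,fy=2.5,interpolation=cv2.INTER_CUBIC)[:,:,::-1])
E
```

```text
[ 489.12520135 -255.75681937  227.92420442] [-3.14090178e+00 -1.36047363e-03  1.44385987e+00] [ 0.22090661  0.80950265 -1.26233882]
[306 202  28  28 375] [318.6 218.5] [ 486.2 -258.4   41. ] [ 486.1 -258.8   38.9]
[ 126  216   74   28 1533] [163.1 229.5] [ 335.1 -250.1   41. ] [ 326.3 -253.6   23.3]
[319.3 221.7] 0.67 [ 487.1 -257.1   60. ]
```

View pics/w5c.png

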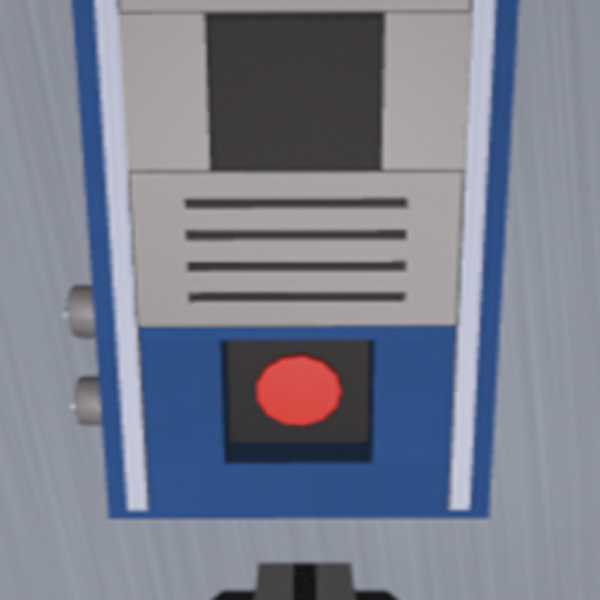

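Call:
drive_tool(deltas="0 -0.001 0.06 0 0; 0 -0.001 0.12 0 0; 0 -0.001 0.15 0 0; 0 -0.001 0.15 0 0; 0 -0.001 0.15 0 0")

```text
clock: 10.2
eef_pos: [489.0, -257.2, 79.5]
tool_rot: [3.14, 0.001, 1.443]
force: [0.6, -0.1, 0.0]
width: 0.1
```

```bash
python3 - <<'E'
from h import *
s=ctrl.read_state(); print(s["eef_pos"],s["tool_rot"],s["force"])
q=imaging.get_image("scene")
cv2.imwrite("pics/s6.png",cv2.resize(q["color"][270:420,140:310],None,fx=4,fy=4)[:,:,::-1])
q=imaging.get_image("wrist"); save(q,"w6")
E
```

```text
[ 488.96301917 -257.16299641   79.47227027] [3.13982209e+00 6.08155847e-04 1.44346085e+00] [ 0.61314689 -0.0979366   0.04188663]
```

View pics/s6.png

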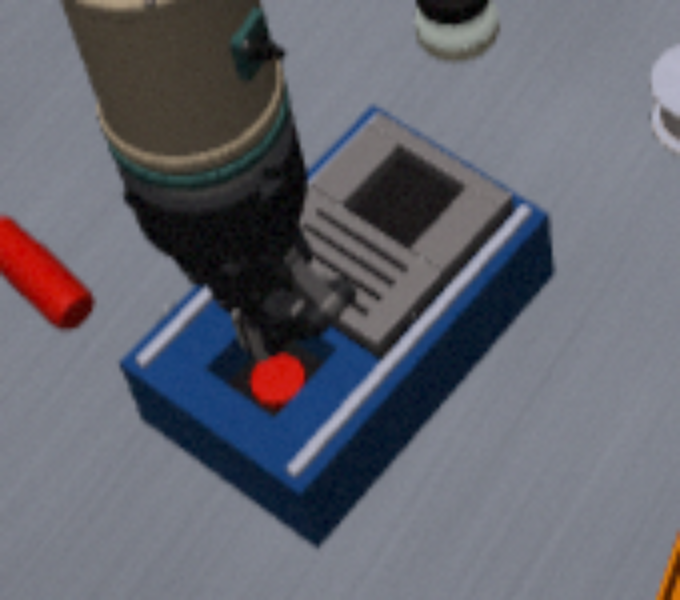

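View pics/w6.png

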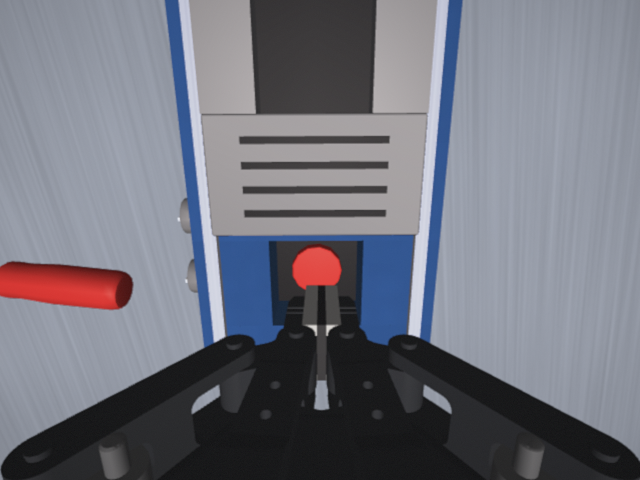

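The tip is over the key: key at col 317, tip at col 322, so about 2 mm of correction along -tool y. I'll descend gently to just above the key.

Call:
drive_tool(deltas="0.001 -0.002 0.004 0 0; 0.001 -0.002 0.012 0 0; 0.001 -0.002 0.02 0 0; 0.001 -0.002 0.028 0 0; 0.001 -0.002 0.034 0 0; 0.001 -0.002 0.034 0 0")

```text
clock: 11.05
eef_pos: [485.7, -255.7, 43.6]
tool_rot: [-3.14, -0.0, 1.442]
force: [-0.6, 0.1, -0.2]
width: 0.1
```

Call:
drive_tool(deltas="0 0 0.002 0 0; 0 0 0.004 0 0; 0 0 0.006 0 0; 0 0 0.008 0 0; 0 0 0.01 0 0; 0 0 0.011 0 0; 0 0 0.011 0 0")

```text
clock: 11.92
eef_pos: [486.4, -256.0, 34.9]
tool_rot: [3.14, -0.0, 1.442]
force: [-3.2, 1.6, 17.8]
width: 0.1
```

The key is bottomed: z 34.9 at 18 N. I'll ease off slightly and hold for over 2 s.

Call:
drive_tool(deltas="0 0 -0.0005 0 0; 0 0 -0.0005 0 0; 0 0 -0.0005 0 0; 0 0 -0.0005 0 0; 0 0 -0.0005 0 0; 0 0 -0.0005 0 0; 0 0 -0.0005 0 0; 0 0 -0.0005 0 0; 0 0 -0.0005 0 0; 0 0 -0.0005 0 0; 0 0 -0.0005 0 0; 0 0 -0.0005 0 0")

```text
clock: 13.42
eef_pos: [486.3, -256.0, 35.0]
tool_rot: [3.141, -0.0, 1.442]
force: [-2.7, 0.6, 14.6]
width: -0.2
```

Call:
drive_tool(deltas="0 0 0 0 0; 0 0 0 0 0; 0 0 0 0 0; 0 0 0 0 0; 0 0 0 0 0; 0 0 0 0 0; 0 0 0 0 0; 0 0 0 0 0; 0 0 0 0 0; 0 0 0 0 0")

```text
clock: 14.68
eef_pos: [486.3, -256.0, 35.0]
tool_rot: [3.141, -0.0, 1.443]
force: [-2.3, 1.5, 14.0]
width: 0.1
```

Call:
drive_tool(deltas="0 0 -0.01 0 0; 0 0 -0.04 0 0; 0 0 -0.075 0 0; 0 0 -0.08 0 0; 0.04 0 -0.08 0 0; 0.08 0.001 -0.08 0 0; 0.103 0.001 -0.08 0 0; 0.103 0.001 -0.08 0 0; 0.103 0.001 -0.08 0 0; 0.103 0.001 -0.08 0 0")

```text
clock: 15.92
eef_pos: [499.9, -155.4, 113.7]
tool_rot: [-3.141, 0.001, 1.44]
force: [-0.5, 0.1, -0.1]
width: 0.1
```

```bash
python3 - <<'E'
from h import *
s=ctrl.read_state(); print(s["eef_pos"],s["tool_rot"],s["force"])
q=imaging.get_image("scene")
cv2.imwrite("pics/s7.png",cv2.resize(q["color"][270:420,140:310],None,fx=4,fy=4)[:,:,::-1])
q=imaging.get_image("wrist"); save(q,"w7")
E
```

```text
[ 499.85872901 -155.43387182  113.66576418] [-3.14144092e+00  8.59079761e-04  1.44044974e+00] [-0.52890551  0.14297789 -0.06554163]
```

View pics/s7.png

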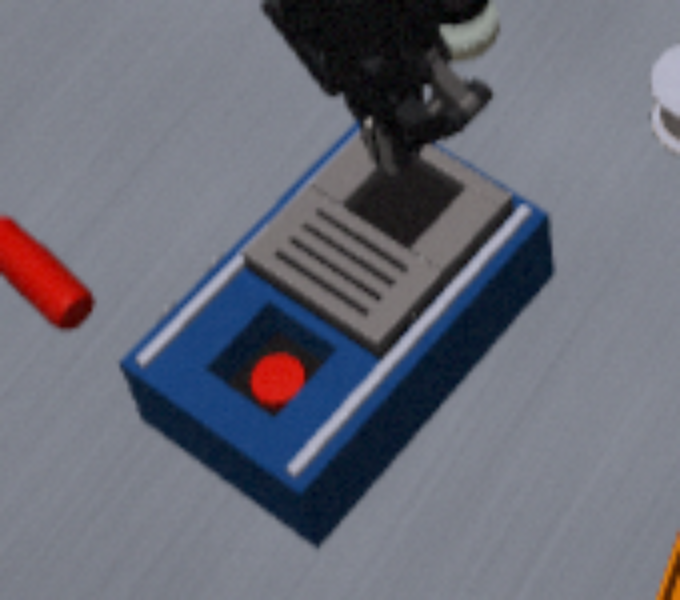

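View pics/w7.png

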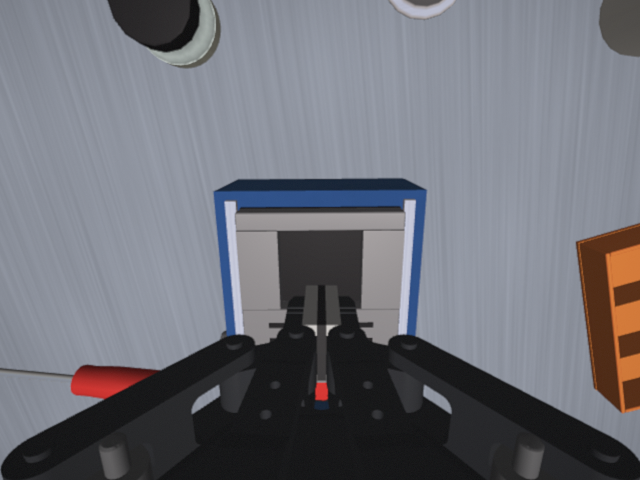

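The key has sprung back up, and the tip is over the open pocket (cols 278–363, tip at col 321). I'll lower into it and push back.

Call:
drive_tool(deltas="0 0 0.015 0 0; 0 0 0.03 0 0; 0 0 0.04 0 0; 0 0 0.045 0 0; 0 0 0.045 0 0; 0 0 0.045 0 0")

```text
clock: 16.77
eef_pos: [500.5, -153.9, 69.1]
tool_rot: [3.141, 0.0, 1.443]
force: [-0.5, 0.8, 0.4]
width: -0.5
```

Call:
drive_tool(deltas="-0.005 0 0 0 0; -0.009 0 0 0 0; -0.013 0 0 0 0; -0.017 0 0 0 0; -0.021 0 0 0 0; -0.025 0 0 0 0; -0.029 0 0 0 0; -0.033 0 0 0 0; -0.037 0 0 0 0; -0.041 0 0 0 0; -0.045 0 0 0 0; -0.045 0 0 0 0")

```text
clock: 18.27
eef_pos: [494.1, -199.2, 68.7]
tool_rot: [-3.141, 0.001, 1.442]
force: [0.4, 0.9, 0.5]
width: 0.1
```

Expected remaining travel is about 22 mm. I'll proceed in slow steps.

Call:
drive_tool(deltas="-0.003 0 0 0 0; -0.006 0 0 0 0; -0.009 0 0 0 0; -0.012 0 0 0 0; -0.015 0 0 0 0; -0.018 0 0 0 0; -0.02 0 0 0 0; -0.02 0 0 0 0")

```text
clock: 19.27
eef_pos: [492.1, -218.9, 68.9]
tool_rot: [3.141, 0.001, 1.442]
force: [0.5, -0.5, 0.3]
width: 0.1
```

Call:
drive_tool(deltas="-0.002 0 0 0 0; -0.004 0 0 0 0; -0.004 0 0 0 0")

```text
clock: 19.65
eef_pos: [491.8, -221.7, 68.9]
tool_rot: [3.141, -0.001, 1.443]
force: [0.5, 3.4, 1.5]
width: 0.4
```

Call:
drive_tool(deltas="-0.002 0 0 0 0; -0.003 0 0 0 0; -0.003 0 0 0 0; -0.003 0 0 0 0")

```text
clock: 20.15
eef_pos: [491.8, -221.8, 68.8]
tool_rot: [-3.141, -0.005, 1.445]
force: [1.1, 8.6, 3.2]
width: 0.0
```

The shut stop is reached: 8.6 N, no further motion, and 80 mm total = 56 + 24 of play, as expected. I'll back off, lift and check.

Call:
drive_tool(deltas="0.008 0 0 0 0; 0.013 0 0 0 0; 0.014 0 0 0 0; 0.014 0 -0.03 0 0; 0.014 0 -0.08 0 0; 0.014 0 -0.13 0 0; 0.014 0 -0.16 0 0; 0.014 0 -0.16 0 0; 0.014 0 -0.16 0 0; 0.014 0 -0.16 0 0")

```text
clock: 21.4
eef_pos: [492.0, -211.1, 227.5]
tool_rot: [-3.139, -0.0, 1.442]
force: [1.0, -0.6, -0.2]
width: -0.1
```

```bash
python3 - <<'E'
from h import *
s=ctrl.read_state(); print(s["clock"],s["eef_pos"],s["force"])
q=imaging.get_image("scene"); save(q,"s8")
cv2.imwrite("pics/s8c.png",cv2.resize(q["color"][270:420,140:310],None,fx=4,fy=4)[:,:,::-1])
q=imaging.get_image("wrist"); save(q,"w8")
E
```

```text
21.4 [ 492.02678724 -211.08169601  227.46491228] [ 1.00518724 -0.5527975  -0.1882602 ]
```

View pics/s8.png

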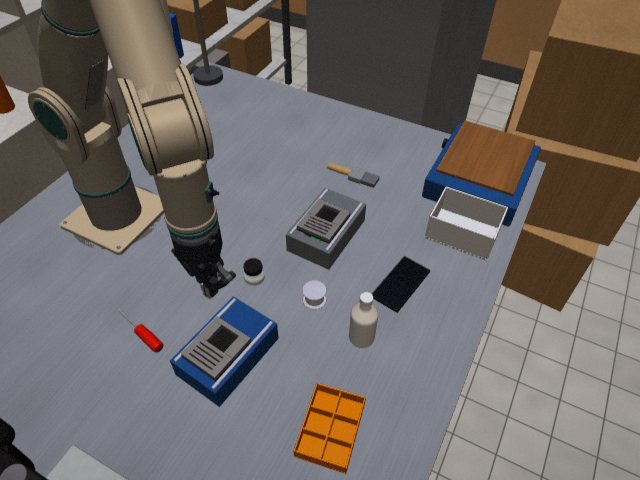

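View pics/s8c.png

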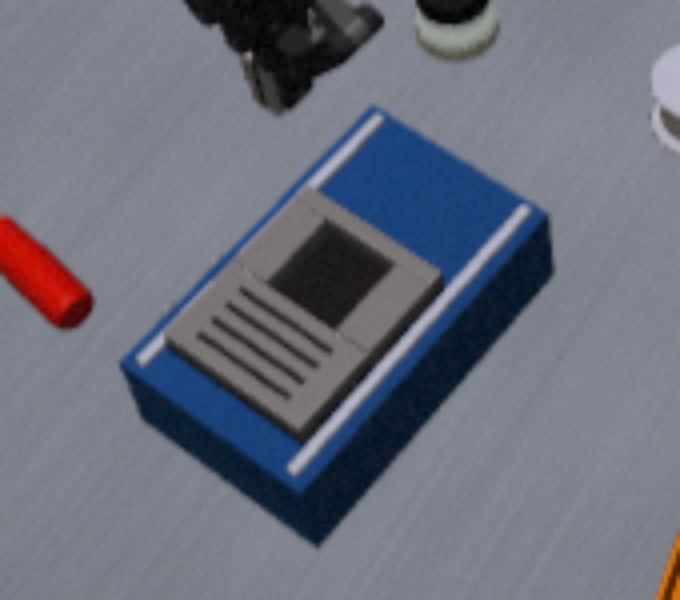

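View pics/w8.png

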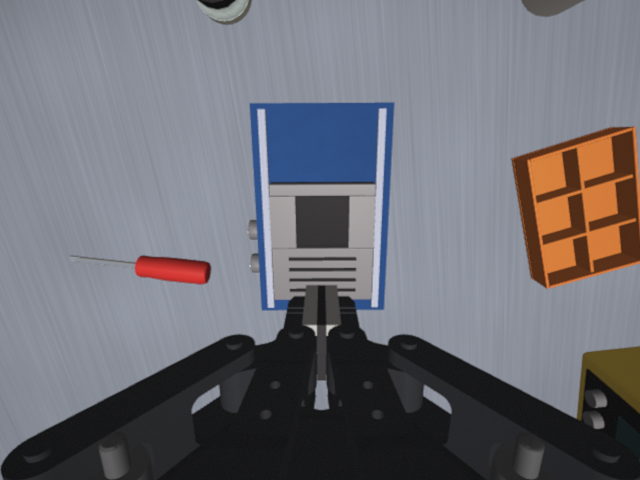

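The cover is fully shut with no well or red showing (well region near (215,365) in the scene view). The grey unit and the other things look unmoved, and the arm is clear. I'll hand in now.

```bash
python3 -c "
from cell import ctrl
print(ctrl.finish_job())"
```

```text
the job is handed in; nothing more can be done
None
```

The reset is done and handed in, about 21 s into the 58 s limit; the hand-in itself reports no verdict.

- **Opening:** I pushed the blue cover, which had been slightly ajar, to its open stop. There it resisted with about 10 N and moved no further.
- **Reset key:** I pressed the red key down to a measured height of 35 mm (fully down). I held it there for about 2.75 s at 14–18 N, and the key was back up after I let go.
- **Closing:** I pushed the cover back until it resisted with about 9 N and moved no further. The measured travel was about 80 mm, which matches the 56 mm stroke plus the finger's 24 mm of play in the pocket.

In the last pictures the well is fully covered, the arm is clear, and the grey unit and everything else on the bench look unmoved. I judged that by eye rather than measuring it.

The detection networks disagreed by several millimetres about the pocket and well positions, mostly from the top camera. I used the wrist-camera geometry for those instead, and the contact results agreed with it.

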